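Present the bored disc to the inspection camera

TASK

Of the three machined discs standing on edge in the rack, take out the one with the open round hole through its middle and hold it up to the inspection camera: disc centred on the lens's line of sight, square to it, 15 cm from the lens (straight above the ball tip of the thin gauge rod under the camera, as the camera sees it), with the face that looks towards the camera's side (right) in the rack turned to the lens. Finish while still holding it there, motionless in the gripper and touching nothing else; leave the other two discs in the rack, do not bump the camera, and leave the other things on the table where they are.

Things in the scene. Friction and masses are not known exactly. Their poses are not given: they have to be found in the camera images.
- disc_5: pale machined disc to present, 66 mm across, 10 mm thick, 0.11 kg, open round hole (20 mm) in its middle; stands on edge in a rack slot. Pinch it from above across its thickness near the top rim. Origin: centre of its back face; +z: its axis, out of the front face (disc centre 5 mm along +z). In the rack the front face looks right, to the camera's side (rack's -y)
- disc_front (a point): imaginary point on disc_5's axis, 50 mm along +z from its origin, i.e. 40 mm out from the front face; same axes as disc_5. When the right face is shown it is nearer the lens than the disc is.
- disc_1: another disc of the same size, but closed in the middle (a raised and recessed pattern, no open hole), standing in another slot; origin and axes as for disc_5. It stays in the rack.
- disc_3: a third disc, like disc_1; stays in the rack.
- rack: fixed aluminium rack, base 100 x 190 x 8 mm. Origin: centre of underside; y along its length. Slots at y = -60, 0, +60 mm, 13 mm wide between grey lugs 38 mm high. A disc stands with its axis along the rack's y, its centre about 45 mm and its top rim 78 mm above the table; 50 mm are free between neighbouring discs
- stand: fixed camera stand: foot 120 mm across, post 18 mm thick and 0.29 m high on the -x side of the camera. Origin: on the table below the camera's tilt pivot, which is 0.27 m up. The camera looks along the stand's +y, tilted down by 0.1 to 0.45 rad (differs from start to start, held by stiff friction)
- lens (a point): centre of the lens front: black barrel, 42 mm across, on a grey housing 56 x 70 x 50 mm. Its +y is the line of sight (out of the lens, tilted down), +z the camera's up. The lens front is 40 mm from the tilt pivot
- focus (a point): where the disc's centre belongs: on the line of sight, 150 mm along +y from the lens; same axes as lens. A thin steel gauge rod (4 mm) runs under the lens parallel to the line of sight, 60 mm below it, and ends in an 8 mm ball 60 mm from this point along -z
- post_2: bystander: pale domed post, 76 mm across, 59 mm tall, standing on the table. Origin: centre of its underside.
- bit_case: bystander: flat blue and black bit case, 46 x 158 x 22 mm. Origin: centre of its underside.
- threadlocker: bystander: small red bottle with blue nozzle, 19 x 32 x 93 mm, standing. Origin: centre of its underside.
- nozzle_cap: bystander: white nozzle cap, 20 mm across, 40 mm tall, standing. Origin: centre of its underside.
- pin_spanner: bystander: flat white nylon spanner, 33 x 105 x 4 mm. Origin: centre of its underside.
There are look-alikes about, which are no part of the job. Leave any yellow look-alike of the disc_3 alone.

How it is judged:
On the way:
1. the disc with the open hole is lifted clear of the rack in the gripper (height (world z) of disc_5 above 0.12 m and contact force between disc_5 and the fingers above 0.5 N and contact force between disc_5 and rack below 0.05 N), for 0.2 s.
At the end, for the whole second after the job is handed in: The bored disc is held still in the fingers, touching neither rack, camera nor other discs: centre within 18 mm of the line of sight (each way), 130 to 170 mm from the lens, square to it within 0.17 rad, front face to the lens; other two discs in place (15 mm) (distance between disc_front and lens below 0.13 m and x of disc_5 in the frame of focus between -0.018 and 0.018 m and z of disc_5 in the frame of focus between -0.018 and 0.018 m and y of disc_5 in the frame of focus between -0.015 and 0.025 m and angle between the z axis of disc_5 and the y axis of lens, either way round below 0.17 rad and contact force between disc_5 and the fingers above 0.5 N and contact force between disc_5 and rack below 0.05 N and contact force between disc_5 and stand below 0.05 N and contact force between disc_5 and disc_1 below 0.05 N and contact force between disc_5 and disc_3 below 0.05 N and linear speed of disc_5 below 0.02 m/s and angular speed of disc_5 below 0.15 rad/s and distance of each of disc_1, disc_3 from where it was at the start of the episode below 0.015 m); the arm keeps its last pose, push and grip.
It fails at once if another disc was pulled out or shoved (moved more than 25 mm) (distance of any of disc_1, disc_3 from where it was at the start of the episode above 0.025 m).
It fails at once if the camera was pushed out of its setting (lens moved more than 5 mm) or hit hard (over 8 N) (distance of lens from where it was at the start of the episode above 0.005 m or contact force between any of the arm, the fingers, disc_5 and stand above 8 N).
It fails at once if another thing on the table was moved more than 30 mm (distance of any of post_2, bit_case, threadlocker, nozzle_cap, pin_spanner from where it was at the start of the episode above 0.03 m).
It also fails if it takes over 32 s, if anything falls off the work surface, if the arm or the gripper's body presses on something with over 40 N, if the wrist force passes 120 N, or if a joint passes its speed limit or range.

ROBOT

A 7-joint arm with a two-finger parallel gripper is mounted at the origin on a cart in front of the work surface, level with it; the furniture and walls round the work are solid. World frame = base frame: x ahead of the robot, y to its left, z up, the work surface at z = 0. Lengths are in m, angles in rad, forces in N, time in s.
With the tool pointing down it reaches from about 0.425 to 0.875 m from the base axis. Payload 8.4 kg.
Tool frame: the origin (TCP) lies midway between the tips of the shut fingers; the grasp point (between the pads) lies 19 mm behind it; z points along the fingers, y is the line along which they close (so a half turn about z gives the same grasp; the last joint's range is limited). The gripper opens to 87 mm and grips with 3 to 60 N. Pads are 19 mm wide; open, the fingers measure 117 mm over their backs; the gripper's body (75 mm by 190 mm) begins 51 mm behind the grasp point.
Start: joints at [-1.246, 0.333, 0.04, 1.465, -0.013, 1.343, -0.059], TCP at [0.267, 0.592, 0.223] pointing down, gripper open.
Joint ranges: [-2.58, 2.58], [-0.38, 2.09], [-1.3, 1.39], [0.25, 2.4], [-1.5, 4.64], [0.08, 2.09], [-2.65, 2.65]. Speed limits (rad/s): [2.22, 2.22, 2.79, 2.79, 3.14, 3.14, 3.14].

INTERFACE

Orientations are given as a 3x3 rotation matrix whose columns are the frame's x, y, z axes.
In Python, from plant import robot gives the robot as it stands.
- The arm moves only by the tool step_arm, never from a script. Its argument "motion" is a list that holds one entry, the list of rows, each a list of 7 numbers: the turn, a rotation vector about the tool's x, y, z in rad, then the shift along the tool's x, y, z in cm, then the opening, from -1 (shut) to 1 (fully open), so that 0 is half open. In form: [[[wx, wy, wz, x, y, z, grip], ...]]. A call has 1 to 12 rows; each row is the pose to reach, as a shift and turn from the pose commanded when the call began, along the tool's axes at that moment; what a row does not reach only later rows make up. A row lasts 1/10 s, in which the tool goes at most 50 mm and 8.59 degrees, less where a joint would pass 70% of its speed; a pose out of reach is approached as far as the arm can. A call with a gripper value outside its range is refused whole. The fingers move at their own pace and stop on an object; the grip force is fixed at half the most. Time passes only in rows, so rows that repeat a pose let the fingers close. It gives the time, the measured TCP pose, the force, the opening and the grip force at its end, in the units of the state.
- robot.sense(): the state, without advancing time (a new reading comes with each control period).
- robot.grab_frame(name): name is "scene" or "top"; returns a dict with "pixels" (384x512x3 uint8, red, green, blue), "camera_matrix" (3x3 intrinsics, pixels), "position" and "orientation" of the camera in the world. Camera axes: x right, y up, looking along -z (the intrinsics and any distortion apply to the point x, -y, -z); pixel columns grow to the right and rows downward; lengths in m; the calibration is good to about 2 mm. A picture is of the moment at which its call begins. There is no depth.
- robot.finish_job(): hands the job in; it is judged then, once.
The state is a dict: "time": time; "q": joint angles; "qvel": joint speeds; "joint_torque": joint torques, N m; "eef_pos": TCP position; "orientation": TCP orientation; "ft_force": force on the tool from outside, world axes, zero at the start; "ft_torque": the same for the moment, N m; "grip_width": opening from 0.0 (shut) to 1.0 (fully open); "gripper_force": force on a finger pad.
Only numpy, scipy, OpenCV 4.12 (cv2) and the standard library are available. Lean on these libraries where they do the work, as an engineer would, in place of code of your own. Each camera call takes 0.05 s, during which the arm holds its last target. There are 200 camera calls.

## Working session

There is one attempt and no reset: what is moved stays moved. The work goes in short steps, Python scripts to look and compute and a tool call to move; the robot and the scene stay as the last step left them, time stands still between calls to the robot, and variables do not carry over. Pictures are saved under pics/ and viewed, at most 10 in all, crops included, and the job is handed in when it is done.

Besides the shell and the picture viewer there is one more tool, called after "Request:" by a JSON object that holds its "api" and its "payload". step_arm: Moves the arm, as the interface text tells. Its arguments: {"type":"object","properties":{"motion":{"type":"array","items":{"type":"array","items":{"type":"array","items":{"type":"number"}}}}},"required":["motion"]}

```bash
mkdir -p pics; cat > h.py <<'E'
import numpy as np, cv2, pickle
from plant import robot
def grab(n,tag):
    f=robot.grab_frame(n); pickle.dump(f,open(f'pics/{tag}.pkl','wb'))
    cv2.imwrite(f'pics/{tag}.png',cv2.cvtColor(np.asarray(f['pixels']),cv2.COLOR_RGB2BGR)); return f
def load(tag): return pickle.load(open(f'pics/{tag}.pkl','rb'))
def ray(f,u,v):
    d=np.linalg.inv(np.array(f['camera_matrix']))@[u,v,1]
    d=np.array(f['orientation'])@[d[0],-d[1],-d[2]]
    return np.array(f['position']),d/np.linalg.norm(d)
def onplane(f,u,v,z):
    p,d=ray(f,u,v); return p+d*(z-p[2])/d[2]
def tri(f1,a,f2,b):
    p,d=ray(f1,*a);q,e=ray(f2,*b)
    s=np.linalg.lstsq(np.c_[d,-e],q-p,rcond=None)[0]
    A=p+s[0]*d;B=q+s[1]*e; return (A+B)/2,np.linalg.norm(A-B)
def proj(f,P):
    c=np.array(f['orientation']).T@(np.array(P)-f['position']); K=np.array(f['camera_matrix'])
    x=K@[c[0],-c[1],-c[2]]; return x[:2]/x[2]
E
python3 - <<'E'
from h import *
np.set_printoptions(precision=4,suppress=True)
a=grab('scene','s0');b=grab('top','t0')
for f in(a,b): print({k:v for k,v in f.items() if k!='pixels'})
print(robot.sense())
cv2.imwrite('pics/s0x.png',cv2.resize(cv2.imread('pics/s0.png'),(800,600),interpolation=2))
cv2.imwrite('pics/t0x.png',cv2.resize(cv2.imread('pics/t0.png'),(800,600),interpolation=2))
E
```

```text
{'camera_matrix': array([[370.0155,   0.    , 251.4325],
       [  0.    , 370.0155, 185.8633],
       [  0.    ,   0.    ,   1.    ]]), 'position': array([-0.1118, -0.7761,  0.628 ]), 'orientation': array([[ 0.7642,  0.2658, -0.5877],
       [-0.6449,  0.3266, -0.6909],
       [ 0.0083,  0.907 ,  0.421 ]])}
{'camera_matrix': array([[457.7003,   0.    , 248.7547],
       [  0.    , 457.7003, 182.9818],
       [  0.    ,   0.    ,   1.    ]]), 'position': array([ 0.3094, -0.0522,  1.572 ]), 'orientation': array([[ 0.0234,  0.9879, -0.1532],
       [-0.9997,  0.0228, -0.0059],
       [-0.0023,  0.1533,  0.9882]])}
{'time': 0.1, 'q': array([-1.2462,  0.3338,  0.0399,  1.4662, -0.0134,  1.3433, -0.0585]), 'qvel': array([ 0.0019, -0.0026,  0.0009, -0.0021,  0.0017,  0.0013,  0.0003]), 'joint_torque': array([  0.0041, -65.7807,   1.3404, -40.471 ,  -0.0596,   0.0409,
         0.    ]), 'eef_pos': array([0.2672, 0.5921, 0.2218]), 'orientation': array([[-0.9115,  0.4113, -0.0005],
       [ 0.4113,  0.9115, -0.0013],
       [-0.0001, -0.0014, -1.    ]]), 'ft_force': array([0.8287, 0.5737, 0.3453]), 'ft_torque': array([0.0567, 0.0551, 0.0299]), 'gripper_force': 0.0, 'grip_width': 0.9984612213026776}
```

View pics/s0x.png

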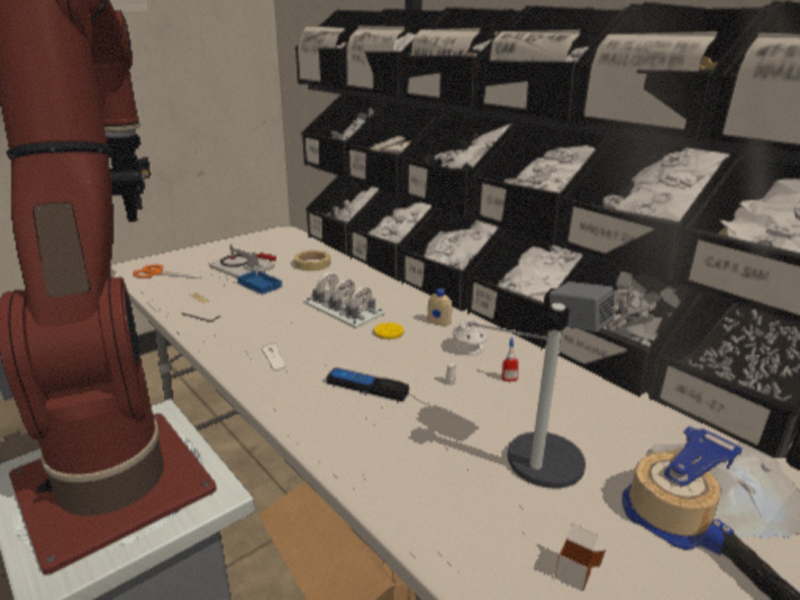

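View pics/t0x.png

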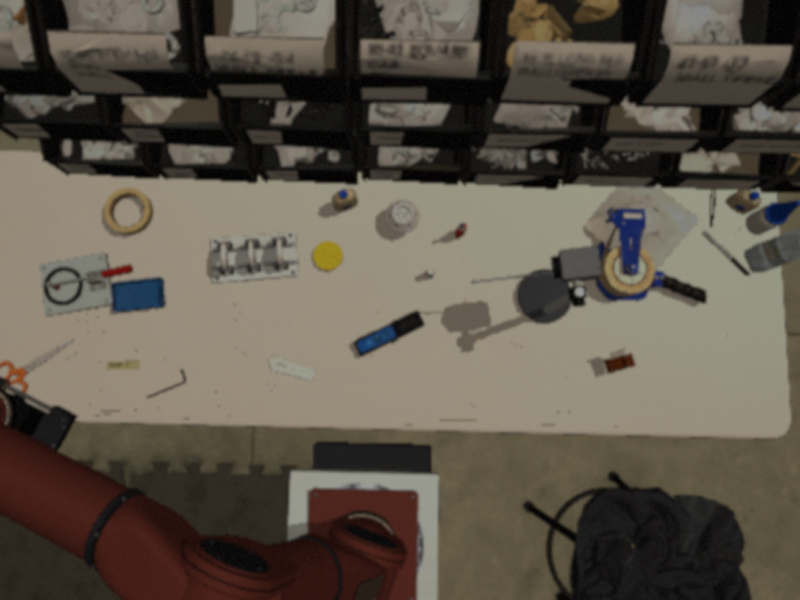

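The scene view shows the rack at about (345,300) and the camera with its rod at about (570,310), in 800x600 pixels. The top view has the rack at (253,257), the housing at (578,263) and the rod tip at (473,281). I'll zoom in on these.

```bash
cat > comp.py <<'E'
from h import *
def comp(items,out):  # items: (tag,x0,y0,w,h) 2x2 tiles of 400x300
    T=[]
    for t,x,y,w,h in items:
        im=cv2.imread(f'pics/{t}.png')[y:y+h,x:x+w]; T.append(cv2.resize(im,(400,300),interpolation=cv2.INTER_CUBIC))
    cv2.imwrite(out,np.vstack([np.hstack(T[:2]),np.hstack(T[2:])]))
E
python3 - <<'E'
from comp import *
comp([('s0',190,165,64,48),('t0',130,142,64,48),('s0',285,165,120,90),('t0',290,130,100,75)],'pics/c1.png')
E
```

```text
(no output)
```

View pics/c1.png

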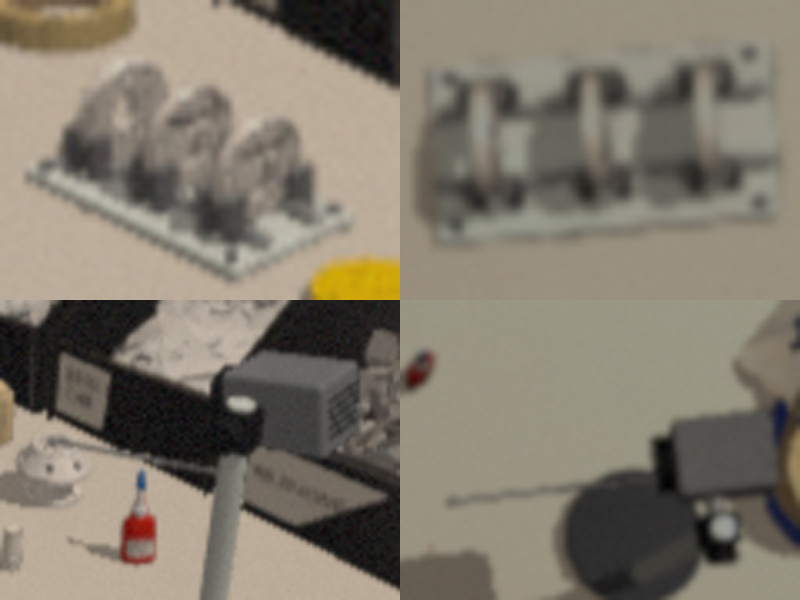

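In the composite, the disc at the far left of both tiles is the bored one. Light shows through its middle at tile (122,108), and its shadow has a bright spot at (460,165). The rod ball is at about s0 (300.6,207) and t0 (302.5,180.5). Now I'll measure these.

```bash
python3 - <<'E'
from h import *
np.set_printoptions(precision=4,suppress=True)
a=load('s0');b=load('t0')
# rack from top corners at z=8mm
C=[onplane(b,u,v,.008) for u,v in[(135.1,152.9),(189.5,148.7),(190,176.1),(135.9,180.7)]]
print(np.array(C)); c=np.mean(C,0); yv=(C[0]+C[3]-C[1]-C[2]); yv/=np.linalg.norm(yv)
print('len',np.linalg.norm(C[0]-C[1]),np.linalg.norm(C[2]-C[3]),'wid',np.linalg.norm(C[0]-C[3]),np.linalg.norm(C[1]-C[2]))
yaw=np.arctan2(-yv[0],yv[1]);print('rack',c,'yaw',yaw)
for k in(-.06,0,.06): 
    P=c+yv*k; P[2]=.078; print(k,P,proj(b,P),proj(a,P), proj(a,P-[0,0,.033]))
# rod
def line(f,u0,u1,v0,v1):
    g=cv2.cvtColor(np.asarray(f['pixels']),cv2.COLOR_RGB2GRAY).astype(float); L=[]
    for u in range(u0,u1):
        vc=v0+(v1-v0)*(u-u0)/(u1-u0); r=np.arange(int(vc)-4,int(vc)+6)
        w=g[r,u]; w=np.clip(np.median(w)-6-w,0,None)
        if w.sum()>3: L.append((u,(w*r).sum()/w.sum()))
    return np.array(L)
L=line(b,299,335,180.5,177); p=np.polyfit(L[:,0],L[:,1],1); print('top rod',p,L[:8])
B,e=tri(a,(300.6,207),b,(302.5,180.5));print('ball',B,e)
g=lambda t:.27-.19*np.sin(t)-.06*np.cos(t)-B[2]
from scipy.optimize import brentq
t=brentq(g,-.2,.9);print('tilt',t)
# yaw by rod: rod starts along; project points for yaw
best=[]
for y in np.arange(-.4,.4,.01):
    d=np.array([-np.sin(y)*np.cos(t),np.cos(y)*np.cos(t),-np.sin(t)])
    q=proj(b,B-.08*d); best.append((abs(q[1]-np.polyval(p,q[0])),y))
y=min(best)[1];print('yaw',min(best))
d=np.array([-np.sin(y)*np.cos(t),np.cos(y)*np.cos(t),-np.sin(t)]);zz=np.array([-np.sin(y)*np.sin(t),np.cos(y)*np.sin(t),np.cos(t)])
F=B+.06*zz;Ln=F-.15*d;print('focus',F,'lens',Ln,'px',proj(b,Ln),proj(a,Ln),'pivot',Ln-.04*d,'d',d)
print('rod in scene at -.1', proj(a,B-.1*d))
E
```

```text
[[0.6491 0.3568 0.008 ]
 [0.6684 0.1673 0.008 ]
 [0.5713 0.1613 0.008 ]
 [0.5508 0.348  0.008 ]]
len 0.1905030770312533 0.18775219500398724 wid 0.09863210802946001 0.09733263465282832
rack [0.6099 0.2583 0.008 ] yaw 0.10549321023130097
-0.06 [0.6162 0.1987 0.078 ] [176.6696 159.0179] [230.0875 182.2607] [230.2323 190.5214]
0 [0.6099 0.2583 0.078 ] [158.6833 160.4743] [218.9779 177.5507] [219.2303 185.6348]
0.06 [0.6036 0.318  0.078 ] [140.6823 161.9319] [208.4602 173.0917] [208.8087 181.0061]
top rod [ -0.0335 189.4212] [[301.     180.1778]
 [302.     180.0901]
 [303.     179.9828]
 [304.     179.9792]
 [305.     179.92  ]
 [306.     179.8873]
 [307.     179.2985]
 [308.     179.0513]]
ball [ 0.5381 -0.2102  0.173 ] 0.0005829296292843665
tilt 0.20241672285575887
yaw (np.float64(0.0023452241844665878), np.float64(0.0700000000000004))
focus [ 0.5372 -0.1981  0.2318] lens [ 0.5475 -0.3447  0.262 ] px [352.4159 173.4174] [349.5275 192.8754] pivot [ 0.5503 -0.3838  0.27  ] d [-0.0685  0.9772 -0.201 ]
rod in scene at -.1 [332.811  213.6384]
```

```bash
python3 - <<'E'
from h import *
np.set_printoptions(precision=4,suppress=True)
a=load('s0');b=load('t0')
g=cv2.cvtColor(np.asarray(b['pixels']),cv2.COLOR_RGB2GRAY)
print(g[172:188,298:334])
gs=cv2.cvtColor(np.asarray(a['pixels']),cv2.COLOR_RGB2GRAY)
print(gs[202:222,296:334])
E
```

```text
[[148 148 147 148 148 147 147 147 147 147 147 148 148 147 148 148 148 148
  147 148 148 147 147 147 147 147 147 147 147 146 147 147 148 148 147 147]
 [148 148 147 147 147 147 148 147 148 148 148 148 147 147 148 148 148 148
  147 147 147 148 147 147 147 148 148 147 148 148 147 146 147 147 148 146]
 [147 148 146 148 147 147 147 147 147 148 147 147 148 148 147 147 147 146
  147 147 147 147 147 147 148 147 148 147 148 147 147 146 148 146 145 144]
 [147 148 148 147 147 148 147 148 147 147 147 146 147 146 147 147 147 148
  147 148 147 148 147 148 147 147 145 144 142 145 145 143 142 140 134 129]
 [148 147 148 147 148 147 148 147 146 147 146 147 147 147 147 147 147 145
  145 144 144 143 145 144 145 142 136 129 129 131 129 125 121 118 113 109]
 [147 147 146 147 146 145 146 147 147 145 144 143 145 144 144 144 142 136
  133 130 130 132 131 130 131 130 123 116 116 117 116 111 107 108 109 107]
 [147 147 146 145 139 136 140 144 140 136 131 130 130 129 131 130 129 123
  121 117 117 119 119 119 120 122 126 128 129 130 128 126 125 127 124 113]
 [147 148 145 136 124 120 125 129 129 123 118 117 119 117
[... 3765 characters left out ...]
 175 176 175 175 175 174 165 116  92 129 170 173 174
  171 168]
 [138 143 151 156 165 177 179 180 180 183 181 179 169 164 160 167 172 175
  173 174 175 174 174 172 172 174 171 174 173 164 100  81 121 170 175 174
  174 174]
 [115 121 124 137 150 158 161 165 163 162 164 162 161 166 167 170 172 171
  173 173 176 176 174 172 174 172 174 174 172 159  86  79 113 168 174 171
  174 172]
 [113 117 116 124 128 129 132 140 134 132 137 168 175 174 171 175 176 174
  177 173 173 174 175 171 175 173 174 173 172 150  85  67 107 166 174 172
  175 176]
 [119 121 115 119 118 114 114 112 116 111 127 180 185 176 173 174 173 173
  174 174 173 173 174 172 173 173 172 172 171 158 105  84 114 168 174 177
  176 176]]
```

```bash
cat > focus.py <<'E'
from h import *
from scipy.optimize import brentq
np.set_printoptions(precision=4,suppress=True)
a=load('s0');b=load('t0')
g=cv2.cvtColor(np.asarray(b['pixels']),cv2.COLOR_RGB2GRAY).astype(float)
r=np.arange(173,184); us=np.arange(305,326); vs=[]
for u in us:
    w=np.clip(145-g[r,u],0,None); vs.append((w*r).sum()/w.sum())
p=np.polyfit(us,vs,1)
B,e=tri(a,(300.8,207),b,(302.5,179.9))
t=brentq(lambda t:.27-.19*np.sin(t)-.06*np.cos(t)-B[2],-.2,.9)
def ax(y): return np.array([-np.sin(y)*np.cos(t),np.cos(y)*np.cos(t),-np.sin(t)]),np.array([-np.sin(y)*np.sin(t),np.cos(y)*np.sin(t),np.cos(t)])
def s(y):
    q0=proj(b,B-.01*ax(y)[0]);q=proj(b,B-.07*ax(y)[0]); return (q[1]-q0[1])/(q[0]-q0[0])-p[0]
y=brentq(s,-.5,.6); d,zz=ax(y); F=B+.06*zz; Ln=F-.15*d
if __name__=='__main__':
    print(p,vs); print('ball',B,e,'tilt',t,'yaw',y,'focus',F,'lens',Ln,proj(b,Ln),proj(a,Ln),'d',d,proj(a,B-.1*d))
E
python3 focus.py
```

```text
[ -0.1194 216.1417] [np.float64(179.98245614035088), np.float64(179.75438596491227), np.float64(179.36363636363637), np.float64(179.06666666666666), np.float64(179.046875), np.float64(179.1), np.float64(179.046875), np.float64(179.09230769230768), np.float64(179.06153846153848), np.float64(178.87719298245614), np.float64(178.35185185185185), np.float64(178.1320754716981), np.float64(178.0483870967742), np.float64(178.01639344262296), np.float64(178.0344827586207), np.float64(178.08771929824562), np.float64(178.05), np.float64(178.0188679245283), np.float64(177.7843137254902), np.float64(177.33333333333334), np.float64(177.07575757575756)]
ball [ 0.5398 -0.2099  0.1724] 0.0002479911880597436 tilt 0.2058391002182364 yaw 0.11249906782325063 focus [ 0.5384 -0.1978  0.2312] lens [ 0.5549 -0.3437  0.2618] [352.0137 170.9302] [351.094  191.8805] d [-0.1099  0.9727 -0.2044] [334.0985 212.8838]
```

The predicted lens pixel in the top view (352.0,170.9) matches the barrel front I saw (353,171). Rack size and heights also agree with the sheet, so I'll plan the approach.

```bash
cat > mv.py <<'E'
from h import *
from scipy.spatial.transform import Rotation as R
np.set_printoptions(precision=4,suppress=True)
def to(P,Rt):
    s=robot.sense(); R0=np.array(s['orientation'])
    print('turn',R.from_matrix(R0.T@Rt).as_rotvec(),'shift cm',100*R0.T@(np.array(P)-s['eef_pos']))
def frame(y,z):
    y=np.array(y)/np.linalg.norm(y); z=np.array(z)-y*np.dot(y,z); z/=np.linalg.norm(z); return np.c_[np.cross(y,z),y,z]
yr=.1055; RY=np.array([-np.sin(yr),np.cos(yr),0]); RG=frame(RY,[0,0,-1])
E
python3 -c "
from mv import *
to([.6036,.318,.16],RG)"
```

```text
turn [-0.0014 -0.0003 -0.5294] shift cm [-41.9387 -11.1383   6.1956]
```

Request:
{"api": "step_arm", "payload": {"motion": [[[0,0,-0.04,-3,-0.8,0,-0.08],[0,0,-0.09,-7,-1.8,0,-0.08],[0,0,-0.14,-11,-2.9,0,-0.08],[0,0,-0.19,-15,-4,0,-0.08],[0,0,-0.25,-19.5,-5.2,0.5,-0.08],[0,0,-0.31,-24,-6.4,1.5,-0.08],[0,0,-0.37,-29,-7.7,2.5,-0.08],[0,0,-0.43,-34,-9,3.5,-0.08],[0,0,-0.48,-38,-10,4.5,-0.08],[0,0,-0.51,-40.5,-10.7,5.5,-0.08],[-0.001,0,-0.529,-41.9,-11.1,6.2,-0.08],[-0.001,0,-0.529,-41.9,-11.1,6.2,-0.08]]]}}

```text
time: 1.3
eef_pos: [0.6047, 0.3156, 0.1586]
orientation: [[-0.995, -0.101, -0.002], [-0.101, 0.995, -0.002], [0.002, -0.002, -1.0]]
ft_force: [-0.8, -0.4, 0.6]
grip_width: 0.465
gripper_force: 0.0
```

```bash
python3 - <<'E'
from comp import *
from mv import *
a=grab('scene','s1');b=grab('top','t1')
s=robot.sense();print(s['time'],s['eef_pos'],s['orientation'],s['grip_width'],s['q'])
print(proj(a,s['eef_pos']),proj(b,s['eef_pos']))
comp([('s1',180,140,80,60),('t1',110,130,80,60),('s1',190,165,48,36),('t1',125,142,64,48)],'pics/c2.png')
to([.6036,.318,.047],RG)
E
```

```text
1.4 [0.6029 0.3195 0.1603] [[-0.9945 -0.1044 -0.0009]
 [-0.1044  0.9945  0.001 ]
 [ 0.0008  0.0011 -1.    ]] 0.45605593444169956 [-0.6696  0.4353  0.1609  1.4617 -0.0726  1.2506  1.1747]
[207.1915 152.5965] [134.0516 156.9351]
turn [ 0.0011 -0.0008 -0.0009] shift cm [-0.0599 -0.1648 11.3266]
```

View pics/c2.png

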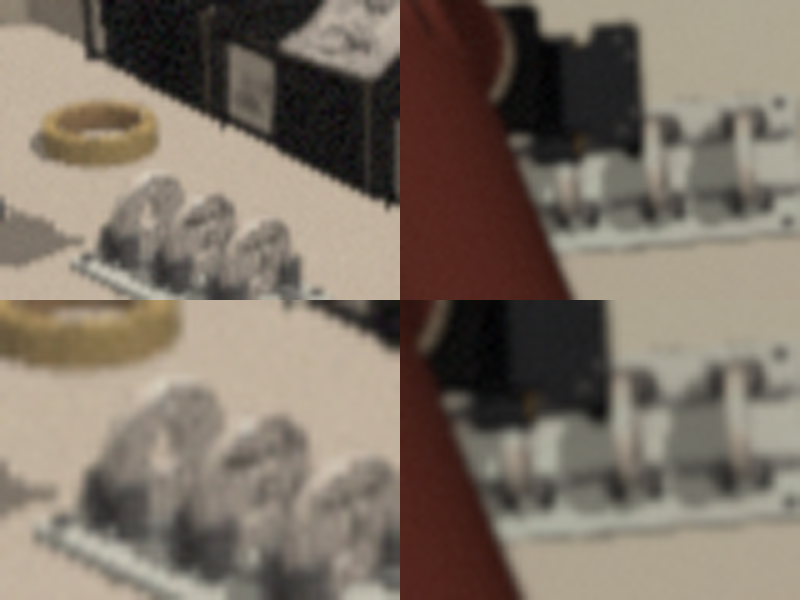

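The top view shows the gripper coming in over the left disc. The scene view does not show it where expected, at (207,152). I'll grab it again to see whether the frame was stale, and take a rim profile.

```bash
python3 - <<'E'
from comp import *
from mv import *
a=grab('scene','s2');grab('top','t2')
s=robot.sense();print(s['time'],s['eef_pos'])
b=load('t0'); px=np.asarray(b['pixels']).astype(int)
for v in (158,161,164): print(v,px[v,130:192].sum(1)//3)
comp([('s2',130,80,160,120),('t2',90,110,120,90),('s2',185,150,48,36),('t2',120,142,48,36)],'pics/c3.png')
E
```

```text
1.5 [0.6026 0.3208 0.161 ]
158 [140 140 140 134 120 128 127 117  96  69  73 115 138 137 114  82  62  54
  73 107 120 118 105  89  80  74  66  58  77 120 137 120  89  67  67  78
  93 100  95  91  81  73  72  73  71  75  92 124 142 136 119 114 115 117
 120 121 126 136 139 133 135 140]
161 [140 140 138 125 106  94  81  76  77  79  92 124 142 143 124 107 108 116
 117 119 116 106  96  95  96  95  94  95 106 132 143 134 120 123 135 141
 144 138 116  99  95  95  95  96  96  96 100 121 138 141 136 140 145 146
 145 146 147 147 146 140 140 141]
164 [139 140 131 110  97  96  97  97  97  97 103 120 138 140 124 121 137 145
 148 142 122 103  98  99  98  98  98  98 103 120 132 129 109 113 134 143
 140 119 102  96  96  96  94  96  96  94  96 106 122 126 125 136 143 146
 145 146 145 146 146 145 138 139]
```

View pics/c3.png

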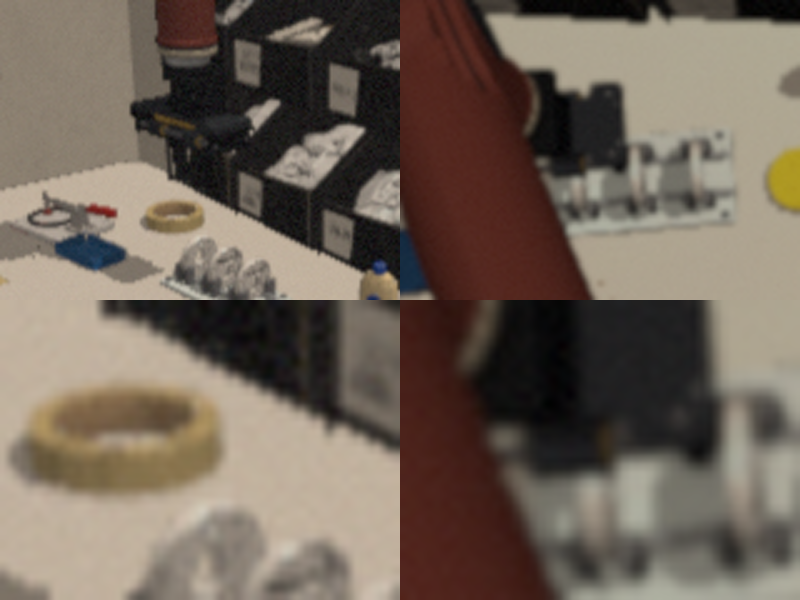

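The fingertips are at about (201–215,151) in s2, around the expected (207,152), seen dark on dark. The rim profile puts the disc about 4.5 mm further to -y than the rack corners suggested. I'll descend with that correction.

Request:
{"api": "step_arm", "payload": {"motion": [[[0,0,0,0,-0.3,1.5,-0.08],[0,0,0,0,-0.5,3.5,-0.08],[0,0,0,0,-0.5,5.5,-0.08],[0,0,0,0,-0.5,7.5,-0.08],[0,0,0,0,-0.5,9.2,-0.08],[0,0,0,0,-0.5,10.5,-0.08],[0,0,0,0,-0.5,11.3,-0.08],[0,0,0,0,-0.5,11.3,-0.08],[0,0,0,0,-0.5,11.3,-0.08]]]}}

```text
time: 2.4
eef_pos: [0.6045, 0.3143, 0.0481]
orientation: [[-0.994, -0.105, 0.001], [-0.105, 0.994, 0.001], [-0.001, 0.001, -1.0]]
ft_force: [0.7, -0.1, 0.8]
grip_width: 0.461
gripper_force: 0.0
```

```bash
python3 - <<'E'
from comp import *
from mv import *
a=grab('scene','s3');b=grab('top','t3')
for i in range(3):
    s=robot.sense();print(s['time'],s['eef_pos'],s['ft_force'])
    grab('top','t3')
print(proj(a,s['eef_pos']+[0,0,.019]),proj(b,s['eef_pos']+[0,0,.019]))
comp([('s3',180,135,64,48),('t3',110,130,80,60),('s3',190,155,40,30),('t3',125,145,40,30)],'pics/c4.png')
E
```

```text
2.5 [0.6047 0.3144 0.0486] [-0.2474 -0.4268 -0.4212]
2.55 [0.6047 0.3144 0.0486] [-0.7304  0.0273  0.7786]
2.6 [0.6046 0.3144 0.0485] [0.3352 0.2828 0.6308]
[209.3412 175.8572] [142.5237 162.2715]
```

View pics/c4.png

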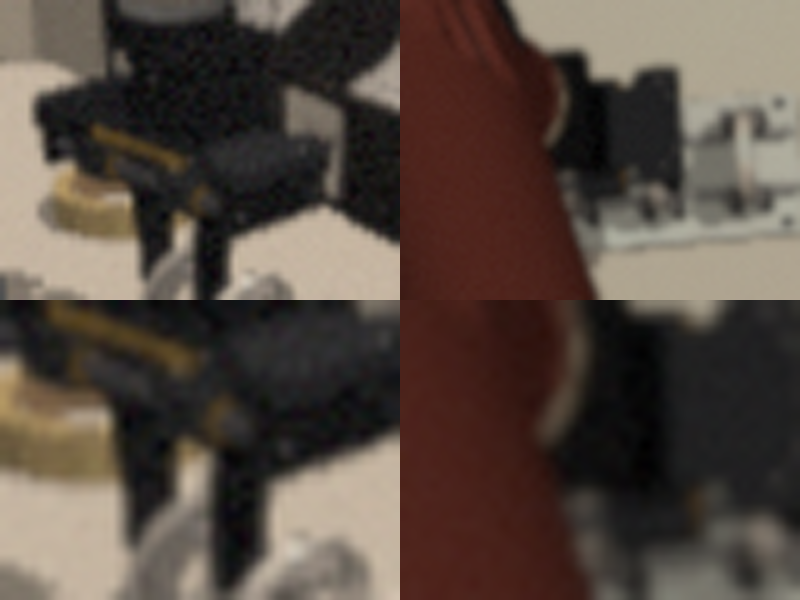

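The two fingers straddle the left disc, with tips at tile (152,285) and (212,285) and the rim between them at about (180,265). I'll close the gripper and lift.

Request:
{"api": "step_arm", "payload": {"motion": [[[0,0,0,0,0,0,-0.5],[0,0,0,0,0,0,-1],[0,0,0,0,0,0,-1],[0,0,0,0,0,0,-1],[0,0,0,0,0,0,-1],[0,0,0,0,0,0,-1],[0,0,0,0,0,0,-1]]]}}

```text
time: 3.35
eef_pos: [0.6037, 0.3163, 0.0476]
orientation: [[-0.994, -0.107, 0.0], [-0.107, 0.994, 0.003], [-0.001, 0.003, -1.0]]
ft_force: [-0.0, 5.8, -2.5]
grip_width: 0.108
gripper_force: 29.9
```

Request:
{"api": "step_arm", "payload": {"motion": [[[0,0,0,0,0,-0.5,-1],[0,0,0,0,0,-1.5,-1],[0,0,0,0,0,-3,-1],[0,0,0,0,0,-5,-1],[0,0,0,0,0,-8,-1],[0,0,0,0,0,-11,-1],[0,0,0,0,0,-14,-1],[0,0,0,0,0,-17,-1],[0,0,0,0,0,-19,-1],[0,0,0,0,0,-20,-1],[0,0,0,0,0,-20,-1]]]}}

```text
time: 4.45
eef_pos: [0.6047, 0.3137, 0.249]
orientation: [[-0.995, -0.104, 0.002], [-0.104, 0.995, 0.002], [-0.002, 0.002, -1.0]]
ft_force: [-0.9, 0.4, -1.2]
grip_width: 0.107
gripper_force: 29.9
```

```bash
cat >> mv.py <<'E'
def present(dx=0,dy=0,dz=0):
    # TCP so that disc centre (2 mm below TCP along up) sits at focus; extra offsets in focus frame
    from focus import F,d,zz
    Rt=frame(d,-zz); x=np.cross(d,zz)
    return F+.002*zz+dx*x+dy*d+dz*zz, Rt
E
python3 - <<'E'
from mv import *
P,Rt=present(); print(P,Rt.round(3).tolist()); to(P,Rt); s=robot.sense();print(s['grip_width'],s['gripper_force'],s['ft_force'],s['eef_pos'],s['q'])
E
```

```text
[ 0.5383 -0.1974  0.2331] [[-0.994, -0.11, 0.023], [-0.112, 0.973, -0.203], [0.0, -0.204, -0.979]]
turn [ 0.2074  0.0015 -0.008 ] shift cm [ 11.9458 -50.1381   1.4831]
0.10741008828770246 29.899501903855707 [-0.901   0.3731 -1.2382] [0.6047 0.3137 0.249 ] [-0.6682  0.3864  0.1727  1.3478 -0.0662  1.4101  1.1779]
```

The disc is held at a 9.3 mm opening, which matches its 10 mm thickness. I'll carry it to about 5 cm short of the focus, tilting on the way.

Request:
{"api": "step_arm", "payload": {"motion": [[[0,0,0,0.3,-1.3,0,-1],[0.01,0,0,1,-4,0,-1],[0.03,0,0,2,-8,0,-1],[0.05,0,0,3,-12.5,0,-1],[0.08,0,0,4,-17,0,-1],[0.11,0,0,5.1,-21.5,0,-1],[0.14,0,0,6.2,-26,0,-1],[0.17,0,-0.005,7.4,-31,0,-1],[0.19,0,-0.008,8.6,-36,0,-1],[0.207,0,-0.008,9.6,-40,0,-1],[0.207,0.001,-0.008,10.4,-43.5,0,-1],[0.207,0.001,-0.008,10.7,-45,0,-1]]]}}

```text
time: 5.65
eef_pos: [0.5422, -0.1499, 0.2458]
orientation: [[-0.994, -0.106, 0.018], [-0.107, 0.973, -0.204], [0.004, -0.205, -0.979]]
ft_force: [-0.3, 0.0, -2.5]
grip_width: 0.106
gripper_force: 29.9
```

Request:
{"api": "step_arm", "payload": {"motion": [[[0,0,0,0,0,0,-1],[0,0,0,0,0,0,-1],[0,0,0,0,0,0,-1]]]}}

```text
time: 5.95
eef_pos: [0.545, -0.1432, 0.2465]
orientation: [[-0.993, -0.113, 0.021], [-0.115, 0.972, -0.203], [0.002, -0.204, -0.979]]
ft_force: [0.2, -0.0, -1.3]
grip_width: 0.105
gripper_force: 29.9
```

```bash
python3 - <<'E'
from comp import *
from mv import *
a=grab('scene','s4');b=grab('top','t4')
for i in range(3):
    s=robot.sense();print(s['eef_pos'],s['gripper_force']); grab('top','t4')
P,Rt=present(); to(P,Rt)
print(proj(a,s['eef_pos']),proj(b,s['eef_pos']))
comp([('s4',260,155,120,90),('t4',250,120,120,90),('s4',270,170,56,42),('t4',270,150,64,48)],'pics/c5.png')
E
```

```text
[ 0.5451 -0.1433  0.2467] 29.898544691386633
[ 0.5452 -0.1436  0.2468] 29.898465574951842
[ 0.5451 -0.1439  0.2469] 29.89861238747835
turn [-0.0002 -0.0013  0.0022] shift cm [ 1.2802 -4.8259  2.4281]
[285.7149 172.5304] [282.8661 173.5549]
```

View pics/c5.png

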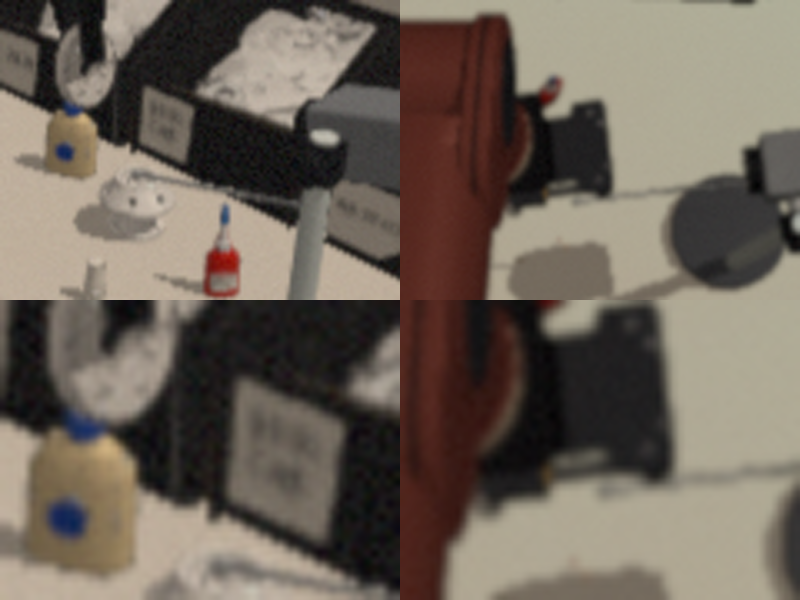

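In the scene view the disc hangs in the fingers with its front face visible, spanning about u 276–295 with its bottom at v≈187.5. I'll compare that with the prediction to find any offset.

```bash
python3 - <<'E'
from mv import *
a=load('s4'); s=robot.sense(); R0=np.array(s['orientation']); g=cv2.cvtColor(np.asarray(a['pixels']),cv2.COLOR_RGB2GRAY)
for off in (0,.002,.006,.010):
    c=s['eef_pos']+R0[:,2]*off
    th=np.linspace(0,6.283,73); q=np.array([proj(a,c+k*R0[:,1]+.033*(np.cos(t)*R0[:,0]+np.sin(t)*R0[:,2])) for t in th for k in(-.005,.005)])
    print(off,q.min(0),q.max(0))
print(g[162:192,286]); print(g[176,270:300]); print(g[180,270:300])
E
```

```text
0 [276.2192 159.9956] [294.9114 185.0636]
0.002 [276.3118 160.724 ] [294.9898 185.7782]
0.006 [276.4965 162.1784] [295.1461 187.2068]
0.01 [276.6809 163.6294] [295.3022 188.6321]
[ 12  22  20  15  12  16  24  22  18  12  19  20  35  56  84 111 131 143
 151 159 160 161 156 155 124  75  40  69 136 160]
[ 90  40  23  27  10  21  54 108 109  88  91  99  99  97  45  42  84 118
 129 128 138 156 153 146  87  39  25  20  25  27]
[ 61  28  17  27  19  29  41  82 103 108 131 146 153 148 154 150 151 158
 156 162 155 155 147  81  46  35  22  27  23  25]
```

The bottom edge at v≈187 means the disc centre is about 5 mm below the TCP, so I'll place it 3 mm higher. The sideways position fits.

Request:
{"api": "step_arm", "payload": {"motion": [[[0,0,0,0.1,-0.5,0.2,-1],[0,0,0,0.4,-1.4,0.6,-1],[0,0,0,0.7,-2.4,1.1,-1],[0,0,0,1.0,-3.4,1.6,-1],[0,0,0,1.2,-4.2,1.9,-1],[0,0,0,1.3,-4.6,2.1,-1],[0,0,0,1.3,-4.8,2.1,-1],[0,0,0,1.3,-4.8,2.1,-1],[0,0,0,1.3,-4.8,2.1,-1],[0,0,0,1.3,-4.8,2.1,-1],[0,0,0,1.3,-4.8,2.1,-1],[0,0,0,1.3,-4.8,2.1,-1]]]}}

```text
time: 7.4
eef_pos: [0.5379, -0.197, 0.2364]
orientation: [[-0.994, -0.111, 0.022], [-0.113, 0.973, -0.203], [0.001, -0.205, -0.979]]
ft_force: [0.2, -0.7, -1.6]
grip_width: 0.109
gripper_force: 29.9
```

```bash
python3 - <<'E'
from comp import *
from mv import *
a=grab('scene','s5');b=grab('top','t5')
for i in range(3):
    s=robot.sense();print(s['eef_pos'],s['gripper_force'],s['ft_force'],abs(s['qvel']).max()); grab('top','t5')
P,Rt=present(dz=.003); to(P,Rt)
c=s['eef_pos']+np.array(s['orientation'])[:,2]*.005; print(proj(a,c))
comp([('s5',260,155,120,90),('t5',250,120,120,90),('s5',275,175,56,42),('s5',180,160,64,48)],'pics/c6.png')
E
```

```text
[ 0.5378 -0.1972  0.2364] 29.898431297333445 [-0.4398 -0.5031 -0.8712] 0.0014455570805644872
[ 0.5378 -0.1972  0.2364] 29.89856398111442 [ 0.348  -0.2875 -1.6851] 0.001700483475439411
[ 0.5378 -0.1972  0.2364] 29.89863732800586 [ 0.5966 -0.1593 -1.6944] 0.0027345730036349783
turn [-0.0002 -0.0014  0.0009] shift cm [-0.0517  0.0453  0.0246]
[298.4584 185.1729]
```

View pics/c6.png

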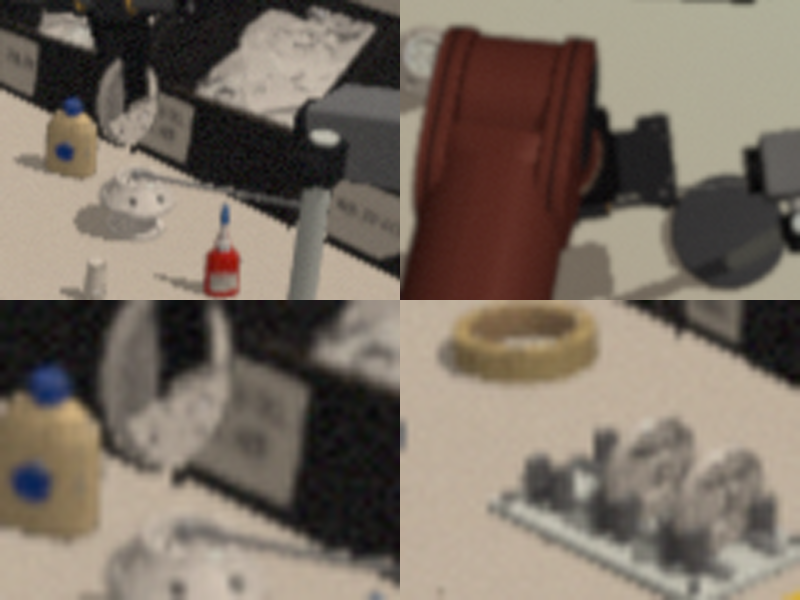

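The disc hangs still, straight above the ball (disc centre about (298.4,185), ball (300.8,207) in the scene view). It is clear of the housing, and the other two discs are in place. I'll hand it in.

```bash
python3 -c "
from plant import robot
print(robot.finish_job())"
```

```text
the job is handed in; nothing more can be done
None
```

I handed the job in with the bored disc held still at the focus point, square to the lens with its right face towards it; the other two discs are still in the rack. The hand-in returned no verdict.

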